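# Fold away the counter screen and set out the raspberry cloches

## Task

Open the pastry counter: fold the three-leaf glass screen away one leaf at a time - first the end leaf flat back onto the middle leaf, then that pair flat onto the first leaf, then swing the whole stack on its post round to its stop. Only after that, take every raspberry cloche out of the delivery crate and stand it upright, wholly on the marble display tray. Leave the pistachio and caramel cloches standing in the crate and do not disturb the bell, the mug or the sugar jar.

Things in the scene. Friction and masses are not known exactly. Their poses are not given: they have to be found in the camera images.
- screen: Foot of the folding screen, fixed: brass plate 70 x 60 x 12 mm, post 12 mm thick, 128 mm tall. Origin: on the counter, on the post's axis. Hinges at 0: the leaves stand in line from the post along the foot's -y. All fold to its -x side (towards the robot). Leaves: brass-framed glass, 8 mm thick, 15 to 115 mm above the counter, 120, 110 and 100 mm long from the post outwards.
- leaf_a (a joint): Hinge of the first leaf (120 mm long) on the post, upright axis, rad. 0: leaf along the foot's -y; grows clockwise seen from above; stop at 1.571, where it points along the foot's -x, towards the robot's side. Friction 0.9 Nm; stays where left. All three start nearly straight (0 to 0.1, 0.25, 0.35).
- leaf_b (a joint): Hinge of the middle leaf (110 mm long) on the first leaf, upright axis, rad. 0: in line with the first leaf; grows clockwise seen from above; stop at 3.142, folded flat alongside the first leaf. Friction 0.22 Nm.
- leaf_c (a joint): Hinge of the end leaf (100 mm long) on the middle leaf, upright axis, rad. 0: in line with the middle leaf; grows clockwise seen from above; stop at 3.142, folded flat on the middle leaf. Friction 0.03 Nm.
- knob_a (a point): Black grip knob of the first leaf, 20 mm across and 24 mm tall (133 to 157 mm above the counter) on a thin pin above the leaf's top edge (115 mm); this point is its centre, 145 mm up, 110 mm along the leaf from that leaf's hinge. The round knob swivels freely on its pin, so the leaf can turn while the knob is held still.
- knob_b (a point): White grip knob of the middle leaf, 20 mm across and 24 mm tall (133 to 157 mm above the counter) on a thin pin above the leaf's top edge (115 mm); this point is its centre, 145 mm up, 105 mm along the leaf from that leaf's hinge. The round knob swivels freely on its pin, so the leaf can turn while the knob is held still.
- knob_c (a point): Blue grip knob of the end leaf, 20 mm across and 24 mm tall (133 to 157 mm above the counter) on a thin pin above the leaf's top edge (115 mm); this point is its centre, 145 mm up, 45 mm along the leaf from that leaf's hinge. The round knob swivels freely on its pin, so the leaf can turn while the knob is held still.
- hinge_a (a point): Point on the first leaf's hinge axis (the post), 145 mm above the counter.
- hinge_b (a point): Point on the hinge axis between first and middle leaf, 145 mm above the counter; 10 mm off the leaves' mid-plane on the folding side.
- hinge_c (a point): Point on the hinge axis between middle and end leaf, 145 mm above the counter; 5 mm off the leaves' mid-plane on the folding side.
- tray: White marble display tray, a flat rimless slab 120 mm (x) by 300 mm (y) and 8 mm thick, fixed on the counter behind the screen (the far side from the robot). Origin: centre of its underside, on the counter.
- crate: Open light-wood delivery crate, 170 mm (x) by 310 mm (y) outside, walls 8 mm thick and 50 mm tall, floor 8 mm thick, fixed on the counter. Origin: centre of its underside, on the counter. Holds all the small cloches at the start.
- raspberry_1: Small sealed glass cloche, rigid, 200 to 325 g, 106 mm tall: foot 60 mm across, 10 mm thick; dome 52 mm across, top 70 mm up; brass knob 24 mm across, 82 to 106 mm up (centre 94). Inside, a raspberry macaron: bright pink shells with red raspberries. Origin: centre of underside; z up through the knob. Starts upright on the crate's floor, in any of eight places about 72 mm apart. May be absent.
- raspberry_2: Small sealed glass cloche, rigid, 200 to 325 g, 106 mm tall: foot 60 mm across, 10 mm thick; dome 52 mm across, top 70 mm up; brass knob 24 mm across, 82 to 106 mm up (centre 94). Inside, a raspberry macaron: bright pink shells with red raspberries. Origin: centre of underside; z up through the knob. Starts upright on the crate's floor, in any of eight places about 72 mm apart. May be absent.
- raspberry_3: Small sealed glass cloche, rigid, 200 to 325 g, 106 mm tall: foot 60 mm across, 10 mm thick; dome 52 mm across, top 70 mm up; brass knob 24 mm across, 82 to 106 mm up (centre 94). Inside, a raspberry macaron: bright pink shells with red raspberries. Origin: centre of underside; z up through the knob. Starts upright on the crate's floor, in any of eight places about 72 mm apart. May be absent.
- raspberry_4: Small sealed glass cloche, rigid, 200 to 325 g, 106 mm tall: foot 60 mm across, 10 mm thick; dome 52 mm across, top 70 mm up; brass knob 24 mm across, 82 to 106 mm up (centre 94). Inside, a raspberry macaron: bright pink shells with red raspberries. Origin: centre of underside; z up through the knob. Starts upright on the crate's floor, in any of eight places about 72 mm apart. May be absent.
- pistachio_1: Small sealed glass cloche, rigid, 200 to 325 g, 106 mm tall: foot 60 mm across, 10 mm thick; dome 52 mm across, top 70 mm up; brass knob 24 mm across, 82 to 106 mm up (centre 94). Inside, a yellow-green pistachio tart on a brown crust. Origin: centre of underside; z up through the knob. Starts upright on the crate's floor, in any of eight places about 72 mm apart.
- pistachio_2: Small sealed glass cloche, rigid, 200 to 325 g, 106 mm tall: foot 60 mm across, 10 mm thick; dome 52 mm across, top 70 mm up; brass knob 24 mm across, 82 to 106 mm up (centre 94). Inside, a yellow-green pistachio tart on a brown crust. Origin: centre of underside; z up through the knob. Starts upright on the crate's floor, in any of eight places about 72 mm apart.
- caramel_1: Small sealed glass cloche, rigid, 200 to 325 g, 106 mm tall: foot 60 mm across, 10 mm thick; dome 52 mm across, top 70 mm up; brass knob 24 mm across, 82 to 106 mm up (centre 94). Inside, a brown caramel choux with a cream layer. Origin: centre of underside; z up through the knob. Starts upright on the crate's floor, in any of eight places about 72 mm apart.
- caramel_2: Small sealed glass cloche, rigid, 200 to 325 g, 106 mm tall: foot 60 mm across, 10 mm thick; dome 52 mm across, top 70 mm up; brass knob 24 mm across, 82 to 106 mm up (centre 94). Inside, a brown caramel choux with a cream layer. Origin: centre of underside; z up through the knob. Starts upright on the crate's floor, in any of eight places about 72 mm apart.
- bell: Brass counter bell, 60 mm across, 52 mm tall, loose; a bystander. Origin: centre of its underside.
- cup: White mug, 76 mm across, 65 mm tall, handle at its +y, loose; a bystander. Origin: centre of its underside.
- sugar_jar: Glass sugar jar with brass cap, 70 mm across, 110 mm tall, loose; a bystander. Origin: centre of its underside.
There are look-alikes about, which are no part of the job. Leave any purple look-alike of the caramel_1 alone.

How it is judged:
On the way, in this order (a step that is already met when the one before it is completed fails the run):
1. the end leaf is folded flat onto the middle leaf while the middle and first leaves still stand across the counter (value of joint leaf_c above 2.95 rad and value of joint leaf_b below 0.9 rad and value of joint leaf_a below 0.7 rad), for 0.2 s.
2. the middle leaf, with the end leaf on it, is folded flat onto the first leaf, which still stands across the counter (value of joint each of leaf_c, leaf_b above 2.95 rad and value of joint leaf_a below 0.9 rad), for 0.2 s.
3. the folded stack is swung round to its stop (value of joint leaf_a above 1.42 rad and value of joint each of leaf_b, leaf_c above 2.95 rad), for 0.2 s.
4. every raspberry cloche stands on the tray (x of raspberry_1 in the frame of tray between -0.04 and 0.04 m and y of raspberry_1 in the frame of tray between -0.13 and 0.13 m and z of raspberry_1 in the frame of tray between 0.003 and 0.013 m and angle between each of raspberry_1, raspberry_2, raspberry_3, raspberry_4's own z axis and vertical below 0.12 rad and x of raspberry_2 in the frame of tray between -0.04 and 0.04 m and y of raspberry_2 in the frame of tray between -0.13 and 0.13 m and z of raspberry_2 in the frame of tray between 0.003 and 0.013 m and x of raspberry_3 in the frame of tray between -0.04 and 0.04 m and y of raspberry_3 in the frame of tray between -0.13 and 0.13 m and z of raspberry_3 in the frame of tray between 0.003 and 0.013 m and x of raspberry_4 in the frame of tray between -0.04 and 0.04 m and y of raspberry_4 in the frame of tray between -0.13 and 0.13 m and z of raspberry_4 in the frame of tray between 0.003 and 0.013 m), for 0.2 s.
At the end, for the whole second after the job is handed in: End and middle hinges over 2.95 rad, post hinge over 1.42. Each raspberry cloche present at rest on the tray, upright (0.12 rad), centre within 40 mm (tray x) and 130 mm (tray y) of its centre. Pistachio and caramel cloches upright (0.15 rad) in the crate (all of step 3 and all of step 4 and linear speed of each of raspberry_1, raspberry_2, raspberry_3, raspberry_4 below 0.02 m/s and x of pistachio_1 in the frame of crate between -0.08 and 0.08 m and y of pistachio_1 in the frame of crate between -0.15 and 0.15 m and z of pistachio_1 in the frame of crate between 0.002 and 0.02 m and angle between each of pistachio_1, pistachio_2, caramel_1, caramel_2's own z axis and vertical below 0.15 rad and x of pistachio_2 in the frame of crate between -0.08 and 0.08 m and y of pistachio_2 in the frame of crate between -0.15 and 0.15 m and z of pistachio_2 in the frame of crate between 0.002 and 0.02 m and x of caramel_1 in the frame of crate between -0.08 and 0.08 m and y of caramel_1 in the frame of crate between -0.15 and 0.15 m and z of caramel_1 in the frame of crate between 0.002 and 0.02 m and x of caramel_2 in the frame of crate between -0.08 and 0.08 m and y of caramel_2 in the frame of crate between -0.15 and 0.15 m and z of caramel_2 in the frame of crate between 0.002 and 0.02 m); the robot touches nothing.
It fails at once if a raspberry cloche is set on the tray before the stack has been swung back (value of joint leaf_a below 1 rad and ((x of raspberry_1 in the frame of tray between -0.04 and 0.04 m and y of raspberry_1 in the frame of tray between -0.13 and 0.13 m and z of raspberry_1 in the frame of tray between 0.003 and 0.013 m and angle between raspberry_1's own z axis and vertical below 0.12 rad) or (x of raspberry_2 in the frame of tray between -0.04 and 0.04 m and y of raspberry_2 in the frame of tray between -0.13 and 0.13 m and z of raspberry_2 in the frame of tray between 0.003 and 0.013 m and angle between raspberry_2's own z axis and vertical below 0.12 rad) or (x of raspberry_3 in the frame of tray between -0.04 and 0.04 m and y of raspberry_3 in the frame of tray between -0.13 and 0.13 m and z of raspberry_3 in the frame of tray between 0.003 and 0.013 m and angle between raspberry_3's own z axis and vertical below 0.12 rad) or (x of raspberry_4 in the frame of tray between -0.04 and 0.04 m and y of raspberry_4 in the frame of tray between -0.13 and 0.13 m and z of raspberry_4 in the frame of tray between 0.003 and 0.013 m and angle between raspberry_4's own z axis and vertical below 0.12 rad))).
It fails at once if the bell, mug or sugar jar is pushed over 30 mm or tipped over (distance of any of bell, cup, sugar_jar from where it was at the start of the episode above 0.03 m or angle between any of bell, cup, sugar_jar's own z axis and vertical above 0.5 rad).
Of raspberry_1, raspberry_2, raspberry_3, raspberry_4 only 3 to 4 are there at a start; the rules pass over those that are not, and their reading is None.
At some moment in a run one of raspberry_1, raspberry_2, raspberry_3, raspberry_4 may be knocked a few centimetres aside while the robot is not near it.
Once in a run the grip may slacken for a moment while it holds something.
It also fails if it takes over 200 s, if anything falls off the work surface, if the arm or the gripper's body presses on something with over 40 N, if the wrist force passes 120 N, or if a joint passes its speed limit or range.

## Robot

A 6-joint arm with a two-finger parallel gripper is mounted at the origin on the work surface. World frame = base frame: x ahead of the robot, y to its left, z up, the work surface at z = 0. Lengths are in m, angles in rad, forces in N, time in s.
With the tool pointing down it reaches from about 0.325 to 0.775 m from the base axis. Payload 5.5 kg.
Tool frame: the origin (TCP) lies midway between the tips of the shut fingers; the grasp point (between the pads) lies 19 mm behind it; z points along the fingers, y is the line along which they close (so a half turn about z gives the same grasp; the last joint's range is limited). The gripper opens to 88 mm and grips with 3 to 60 N. Pads are 20 mm wide; open, the fingers measure 115 mm over their backs; the gripper's body (75 mm by 178 mm) begins 61 mm behind the grasp point.
Start: joints at [1.226, 0.091, 1.231, -0, 1.82, -0.057], TCP at [0.17, 0.575, 0.223] pointing down, gripper open.
Joint ranges: [-2.87, 2.87], [-0.86, 2.18], [0.17, 2.46], [-1.51, 4.65], [0.06, 2.69], [-2.65, 2.65]. Speed limits (rad/s): [2.57, 2.57, 3.01, 3.14, 3.14, 3.14].

## Interface

Orientations are given as a unit quaternion [w, x, y, z].
In Python, from workcell import observe, capture, calibration, close_job gives the robot as it stands.
- The arm moves only by the tool apply_moves, never from a script. Its argument "increments" is text: rows parted by semicolons, each of 6 numbers parted by spaces: the shift along the world's x, y, z in cm, then the turn, a rotation vector about the world's x, y, z in rad. A call has 1 to 12 rows; each row is the pose to reach, as a shift and turn from the pose commanded when the call began; what a row does not reach only later rows make up. A row lasts 1/12 s, in which the tool goes at most 41.7 mm and 7.16 degrees, less where a joint would pass 70% of its speed; a pose out of reach is approached as far as the arm can. A call with a gripper value outside its range is refused whole. "claw" is the closure in counts, from 0 (fully open) to 255 (shut), set as the call begins (left out, the last holds). The fingers move at their own pace and stop on an object; the grip force is fixed at half the most. Time passes only in rows, so rows that repeat a pose let the fingers close. It gives the time, the measured TCP pose, the force, the opening and the grip force at its end, in the units of the state.
- observe(): the state, without advancing time (a new reading comes with each control period).
- capture(name): name is "scene" or "top" or "wrist"; returns (picture, depth): 384x512x3 uint8, blue, green, red; 384x512 float32, m along the optical axis (not along the pixel's ray), 0 where there is no reading.
- calibration(name): a dict with "intrinsics" (3x3 intrinsics, pixels), "extrinsics" (4x4, takes a point from world to camera coordinates). Camera axes: x right, y down, z forward; pixel columns grow to the right and rows downward; lengths in m; the calibration is good to about 2 mm. A picture is of the moment at which its call begins: read the wrist's pose just before it. calibration takes no time and is no camera call; for the wrist camera it gives the pose at the moment of the call.
- close_job(): hands the job in; it is judged then, once.
The state is a dict: "t": time; "q": joint angles; "joint_velocities": joint speeds; "tau": joint torques, N m; "position": TCP position; "tcp_rot": TCP orientation; "ft_force": force on the tool from outside, world axes, zero at the start; "wrist_torque": the same for the moment, N m; "opening": finger opening in m; "grip_force": force on a finger pad.
Only numpy, scipy, OpenCV 4.12 (cv2) and the standard library are available. Lean on these libraries where they do the work, as an engineer would, in place of code of your own. Each camera call takes 0.05 s, during which the arm holds its last target. There are 200 camera calls.

## Working session

There is one attempt and no reset: what is moved stays moved. The work goes in short steps, Python scripts to look and compute and a tool call to move; the robot and the scene stay as the last step left them, time stands still between calls to the robot, and variables do not carry over. Pictures are saved under pics/ and viewed, at most 14 in all, crops included, and the job is handed in when it is done.

Besides the shell and the picture viewer there is one more tool, called after "Request:" in YAML: its name, and indented under it one key for each argument. apply_moves: Moves the arm, as the interface text tells. Its arguments: {"type":"object","properties":{"increments":{"type":"string"},"claw":{"type":"number"}},"required":["increments"]}

```bash
mkdir -p pics; ls; cat > h.py <<'E'
import numpy as np, cv2
from workcell import observe, capture, calibration
def grab(name):
    c=calibration(name); K=np.array(c["intrinsics"]); E=np.array(c["extrinsics"]); im,d=capture(name)
    return im,d,K,E
def cloud(d,K,E):
    h,w=d.shape; v,u=np.mgrid[:h,:w]
    pc=np.stack([(u-K[0,2])/K[0,0]*d,(v-K[1,2])/K[1,1]*d,d],-1)
    R,t=E[:3,:3],E[:3,3]
    return (pc-t)@R
def ray(u,v,K,E,z):
    R,t=E[:3,:3],E[:3,3]; o=-R.T@t; r=R.T@np.linalg.inv(K)@np.array([u,v,1.])
    return o+r*(z-o[2])/r[2]
def proj(p,K,E):
    q=K@(E[:3,:3]@np.array(p)+E[:3,3]); return q[:2]/q[2]
E
python3 - <<'E'
from h import *
for n in ["scene","top"]:
    im,d,K,E=grab(n); cv2.imwrite(f"pics/{n}0.png",im); np.savez(f"{n}0.npz",im=im,d=d,K=K,E=E)
    R,t=E[:3,:3],E[:3,3]; print(n,-R.T@t,K[0,0],R[2])
o=observe(); print(o)
E
```

```text
pics
scene [1.24707728 0.65914662 1.02743652] 487.9611601986544 [-0.5221084  -0.49887604 -0.69175539]
top [0.40006641 0.01845133 1.341466  ] 442.3500302399848 [ 0.13194036  0.00598393 -0.99123959]
{'t': 0.1, 'q': array([ 1.22633608e+00,  9.17551560e-02,  1.23177989e+00, -2.18747393e-05,
        1.81977555e+00, -5.67246204e-02]), 'joint_velocities': array([-0.00053586, -0.00182421, -0.00232887, -0.00072434, -0.00131193,
        0.00175258]), 'tau': array([ 2.19322275e-03, -4.47854841e+01, -4.07568097e+01,  6.99191890e-02,
        2.85291940e-02, -9.70827386e-05]), 'position': array([0.17020208, 0.57507595, 0.22162881]), 'tcp_rot': array([-1.60759937e-04,  1.43374640e-01,  9.89668113e-01, -8.43859368e-04]), 'ft_force': array([-0.53336598, -0.05846913,  0.11105071]), 'wrist_torque': array([-0.05230448, -0.02174573, -0.01852396]), 'grip_force': 0.0, 'opening': 0.0878114720527123}
```

View pics/top0.png

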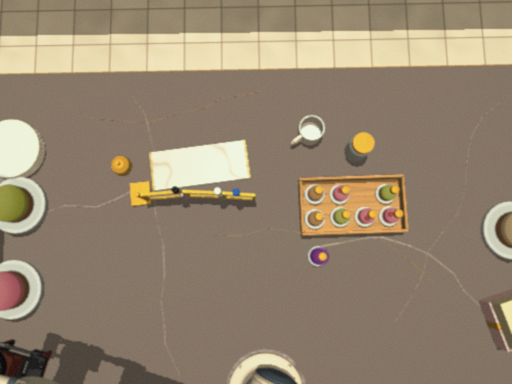

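View pics/scene0.png

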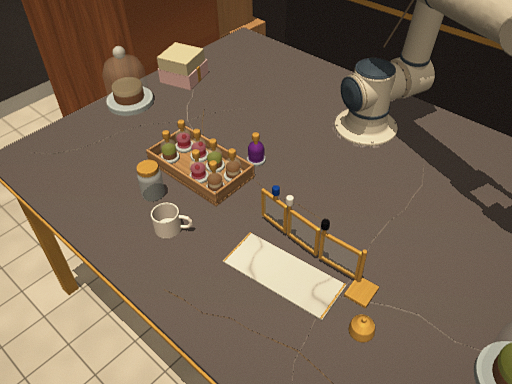

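The top view shows the post near (143,192) with the black, white and blue knobs at (176,190), (217,191) and (236,192), and the tray at (200,165). The crate is at (353,205). Raspberries are at about (341,193), (366,215) and (391,215), so there are 3, and the purple decoy is outside the crate at (318,256).

```bash
cat >> h.py <<'E'
def blobs(mask,amin=6):
    n,l,s,c=cv2.connectedComponentsWithStats(mask.astype(np.uint8)); return [(c[i].round(1),int(s[i,4])) for i in range(1,n) if s[i,4]>=amin]
E
python3 - <<'E'
from h import *
f=np.load("top0.npz"); im,d,K,E=[f[k] for k in("im","d","K","E")]
P=cloud(d,K,E); X,Y,Z=P[...,0],P[...,1],P[...,2]
hsv=cv2.cvtColor(im,cv2.COLOR_BGR2HSV)
roi=np.zeros(d.shape,bool); roi[175:210,130:262]=1
hi=roi&(Z>.125)&(Z<.17)
for c,a in blobs(hi): 
    u,v=c; print("knob?",c,a,ray(u,v,K,E,.145).round(4), im[int(v),int(u)])
print("leaf pts"); m=roi&(Z>.09)&(Z<.125)
for u in range(140,260,8):
    vs=np.where(m[:,u])[0]
    if len(vs): print(u,ray(u,vs.mean(),K,E,.115).round(3)[:2],len(vs),end=' | ')
print()
# tray: bright white
t=(hsv[...,1]<60)&(hsv[...,2]>170); t[:135]=0;t[200:]=0;t[:,:140]=0;t[:,260:]=0
cn=max(cv2.findContours(t.astype(np.uint8),0,1)[0],key=cv2.contourArea); b=cv2.boxPoints(cv2.minAreaRect(cn))
for u,v in b: print("tray",ray(u,v,K,E,.008).round(4))
# crate cloche knobs
roi=np.zeros(d.shape,bool); roi[170:275,295:412]=1
for c,a in blobs(roi&(Z>.095)&(Z<.125)): print("cl",c,a,ray(*c,K,E,.114).round(4))
w=roi&(Z>.042)&(Z<.054)
cn=np.argwhere(w)[:,::-1].astype(np.float32)
for u,v in cv2.boxPoints(cv2.minAreaRect(cn)): print("crate",ray(u,v,K,E,.05).round(4))
print("bell",ray(120,164,K,E,.04),"cup",ray(312,130,K,E,.05),"jar",ray(362,143,K,E,.11),"purple",ray(321,257,K,E,.1))
E
```

```text
knob? [174.4 189.4] 52 [0.5694 0.2403 0.145 ] [39 42 43]
knob? [216.9 190.6] 50 [0.564 0.124 0.145] [229 245 240]
knob? [235.1 191.8] 44 [0.5599 0.0744 0.145 ] [185 109  46]
knob? [136.4 193.7] 13 [0.5593 0.3442 0.145 ] [ 67 191 238]
leaf pts
140 [0.559 0.342] 4 | 148 [0.563 0.32 ] 4 | 156 [0.564 0.297] 3 | 164 [0.565 0.275] 4 | 172 [0.564 0.253] 1 | 180 [0.562 0.23 ] 6 | 188 [0.568 0.208] 3 | 196 [0.567 0.185] 4 | 204 [0.565 0.163] 3 | 212 [0.564 0.14 ] 3 | 220 [0.556 0.118] 3 | 228 [0.561 0.096] 3 | 244 [0.557 0.051] 3 | 252 [0.555 0.029] 4 | 
tray [0.7081 0.3415 0.008 ]
tray [0.7409 0.0552 0.008 ]
tray [0.6194 0.0414 0.008 ]
tray [0.5873 0.3244 0.008 ]
cl [393.6 189.3] 68 [ 0.5633 -0.3672  0.114 ]
cl [317.7 189.7] 62 [ 0.5659 -0.1554  0.114 ]
cl [344.2 189.8] 63 [ 0.5643 -0.2294  0.114 ]
cl [397.3 213.1] 71 [ 0.4966 -0.3736  0.114 ]
cl [345. 214.] 65 [ 0.4965 -0.2287  0.114 ]
cl [371.2 213.7] 65 [ 0.4961 -0.3013  0.114 ]
cl [317.9 216.1] 63 [ 0.492  -0.1533  0.114 ]
cl [321.5 255.9] 59 [ 0.3825 -0.1593  0.114 ]
crate [ 0.6124 -0.1085  0.05  ]
crate [ 0.6213 -0.4231  0.05  ]
crate [ 0.3657 -0.4188  0.05  ]
crate [ 0.3569 -0.1123  0.05  ]
bell [0.66405598 0.4237861  0.04      ] cup [ 0.75540524 -0.153827    0.05      ] jar [ 0.69826224 -0.28657178  0.11      ] purple [ 0.37932175 -0.15980615  0.1       ]
```

Request:
apply_moves:
  increments: "6 -6 5 0 0 -0.25;12 -12 10 0 0 -0.5;18 -20 15 0 0 -0.75;24 -26 20 0 0 -1.0;28 -32 20 0 0 -1.28;33 -37 20 0 0 -1.28;33 -37 20 0 0 -1.28;33 -37 20 0 0 -1.28;33 -37 20 0 0 -1.28;33 -37 20 0 0 -1.28;33 -37 20 0 0 -1.28;33 -37 20 0 0 -1.28"
  claw: 130

```text
t: 1.1
position: [0.4779, 0.2301, 0.4115]
tcp_rot: [-0.0, 0.707, 0.707, -0.0]
ft_force: [0.9, 0.7, 0.9]
opening: 0.0435
grip_force: 0.0
```

```bash
python3 - <<'E'
from h import *
o=observe(); print(o['t'],o['position'],o['tcp_rot'],o['q'],o['opening'])
im,d,K,E=grab("wrist"); cv2.imwrite("pics/w1.png",im); np.savez("w1.npz",im=im,d=d,K=K,E=E); print(-E[:3,:3].T@E[:3,3],E[:3,:3])
E
```

```text
1.1 [0.47790093 0.23013559 0.41151852] [-9.43827425e-05  7.06744097e-01  7.07469251e-01 -1.76499159e-04] [3.84615947e-01 3.20703640e-02 9.46708411e-01 4.32551877e-05
 2.16321257e+00 3.83614571e-01] 0.04353058797651061
[0.47769015 0.31352568 0.57319947] [[ 0.99999756  0.00155613 -0.00156931]
 [ 0.00195803 -0.95312185  0.3025804 ]
 [-0.00102489 -0.30258274 -0.95312257]]
```

View pics/w1.png

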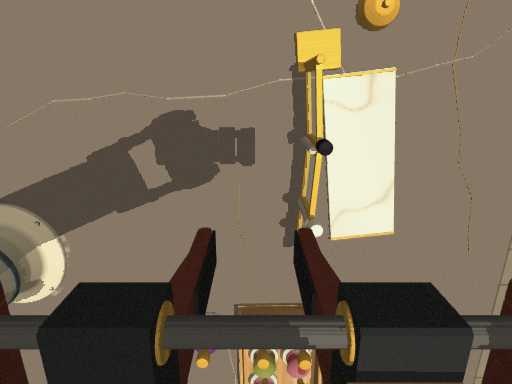

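The wrist view shows the foot plate at (318,50), black knob at (324,147), white knob at (316,230), and the tray at (361,150). Image right is +x and up is +y.

```bash
python3 - <<'E'
from h import *
f=np.load("w1.npz"); im,d,K,E=[f[k] for k in("im","d","K","E")]
P=cloud(d,K,E); Z=P[...,2]
roi=np.zeros(d.shape,bool); roi[20:245,290:345]=1
for c,a in blobs(roi&(Z>.15)&(Z<.165)): print("knobtop",c,a,ray(*c,K,E,.157).round(4),im[int(c[1]),int(c[0])])
for c,a in blobs(roi&(Z>.121)&(Z<.132)): print("post",c,a,ray(*c,K,E,.128).round(4))
m=roi&(Z>.108)&(Z<.121); p=P[m]
for y in np.arange(.13,.36,.02):
    s=p[abs(p[:,1]-y)<.01]
    if len(s): print(round(y,2),s[:,0].mean().round(4),s[:,0].min().round(3),s[:,0].max().round(3),len(s))
hsv=cv2.cvtColor(im,cv2.COLOR_BGR2HSV)
m=(roi&(Z>.006)&(Z<.018)&(hsv[...,1]>120)); m[75:]=0
for u,v in cv2.boxPoints(cv2.minAreaRect(np.argwhere(m)[:,::-1].astype(np.float32))): print("foot",ray(u,v,K,E,.012).round(4))
t=np.zeros(d.shape,bool);t[60:245,322:405]=1
m=t&(Z>.003)&(Z<.014)&(hsv[...,2]>120)
cn=max(cv2.findContours(m.astype(np.uint8),0,1)[0],key=cv2.contourArea)
for u,v in cv2.boxPoints(cv2.minAreaRect(cn)): print("tray",ray(u,v,K,E,.008).round(4))
E
```

```text
knobtop [325.  147.5] 189 [0.5677 0.2397 0.157 ] [41 39 45]
knobtop [316.4 228.9] 131 [0.5634 0.1257 0.157 ] [226 247 242]
post [319.8  58.5] 74 [0.5598 0.3483 0.128 ]
0.13 0.5619 0.553 0.568 77
0.15 0.5643 0.56 0.569 81
0.17 0.5654 0.561 0.571 84
0.19 0.5666 0.563 0.571 83
0.21 0.5679 0.563 0.573 90
0.23 0.5615 0.554 0.572 60
0.25 0.5671 0.563 0.572 84
0.27 0.5661 0.562 0.571 105
0.29 0.5644 0.56 0.57 96
0.31 0.5628 0.559 0.567 93
0.33 0.5612 0.557 0.566 111
0.35 0.5585 0.554 0.565 36
foot [0.5401 0.3993 0.012 ]
foot [0.6098 0.4021 0.012 ]
foot [0.6186 0.334  0.012 ]
foot [0.5461 0.3309 0.012 ]
tray [0.585  0.3392 0.008 ]
tray [0.7061 0.3456 0.008 ]
tray [0.7631 0.0453 0.008 ]
tray [0.6214 0.0365 0.008 ]
```

Request:
apply_moves:
  increments: "3 -4 -4 0 0 0;5.9 -8 -8 0 0 0;5.9 -12 -12 0 0 0;5.9 -13 -16 0 0 0;5.9 -13 -17.2 0 0 0;5.9 -13 -17.2 0 0 0;5.9 -13 -17.2 0 0 0;5.9 -13 -17.2 0 0 0"

```text
t: 1.82
position: [0.5354, 0.1018, 0.2382]
tcp_rot: [-0.001, 0.706, 0.708, -0.001]
ft_force: [-0.4, 0.5, 1.5]
opening: 0.043
grip_force: 0.0
```

```bash
cat >> h.py <<'E'
def knobs(zlo=.15,zhi=.165,zt=.157,tag=None,amin=10):
    o=observe(); im,d,K,E=grab("wrist"); Z=cloud(d,K,E)[...,2]
    print(o['t'],o['position'].round(4),o['opening'].round(3))
    if tag: cv2.imwrite(f"pics/{tag}.png",im)
    for c,a in blobs((Z>zlo)&(Z<zhi),amin): print(c,a,ray(*c,K,E,zt).round(4),im[int(c[1]),int(c[0])])
E
python3 -c "
from h import *
knobs(tag='w2')"
```

```text
Traceback (most recent call last):
  File "h.py", line 20, in knobs
    print(o['t'],o['position'].round(4),o['opening'].round(3))
                                        ^^^^^^^^^^^^^^^^^^
AttributeError: 'float' object has no attribute 'round'
```

```bash
sed -i "s/,o\['opening'\].round(3)/,o['opening']/" h.py
python3 -c "
from h import *
knobs(tag='w2')"
```

```text
1.8667 [0.536  0.1024 0.2403] 0.0431081269843888
[303.6   9.6] 560 [0.5681 0.2355 0.157 ] [44 47 51]
[289.7 171.2] 499 [0.5628 0.124  0.157 ] [133 159 173]
[282.8 229.3] 440 [0.5589 0.075  0.157 ] [101  57  23]
```

View pics/w2.png

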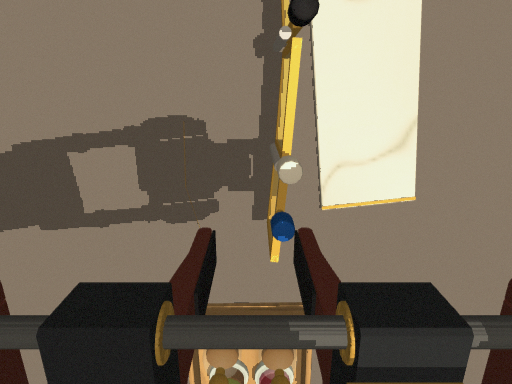

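The wrist picture shows the blue knob at (283,229), i.e. (0.559, 0.075), as predicted. Descending onto it.

Request:
apply_moves:
  increments: "1.2 -1.4 0 0 0 0;2.3 -2.7 0 0 0 0;2.3 -2.7 -3 0 0 0;2.3 -2.7 -6 0 0 0;2.3 -2.7 -9 0 0 0;2.3 -2.7 -10.5 0 0 0;2.3 -2.7 -10.5 0 0 0;2.3 -2.7 -10.5 0 0 0;2.3 -2.7 -10.5 0 0 0"

```text
t: 2.67
position: [0.5603, 0.0751, 0.1369]
tcp_rot: [0.001, 0.706, 0.708, 0.001]
ft_force: [-0.1, 1.1, 0.2]
opening: 0.0431
grip_force: 0.0
```

Request:
apply_moves:
  increments: "0 0 0 0 0 0;0 0 0 0 0 0;0 0 0 0 0 0;0 0 0 0 0 0;0 0 0 0 0 0;0 0 0 0 0 0"
  claw: 255

```text
t: 3.17
position: [0.5594, 0.0749, 0.1351]
tcp_rot: [0.0, 0.706, 0.708, 0.001]
ft_force: [-0.5, 0.2, 3.9]
opening: 0.0192
grip_force: 30.0
```

Request:
apply_moves:
  increments: "-0.7 0.04 0 0 0 0;-1.3 0.14 0 0 0 0;-2.36 0.55 0 0 0 0;-3.27 1.2 0 0 0 0;-3.99 2.07 0 0 0 0;-4.47 3.08 0 0 0 0;-4.69 4.18 0 0 0 0;-4.63 5.3 0 0 0 0;-4.29 6.37 0 0 0 0;-3.7 7.33 0 0 0 0;-3.7 7.33 0 0 0 0;-3.7 7.33 0 0 0 0"

```text
t: 4.17
position: [0.5215, 0.1496, 0.135]
tcp_rot: [-0.0, 0.705, 0.709, 0.001]
ft_force: [-2.2, 2.5, 6.7]
opening: 0.0195
grip_force: 30.0
```

```bash
python3 -c "
from h import *
knobs(tag='w3',zlo=.145)"
```

```text
4.1667 [0.5215 0.1496 0.135 ] 0.01950060293527466
[368.9  73. ] 2095 [0.5669 0.2386 0.157 ] [42 44 45]
[254.5 258.4] 2278 [0.5211 0.1544 0.157 ] [99 56 20]
```

View pics/w3.png

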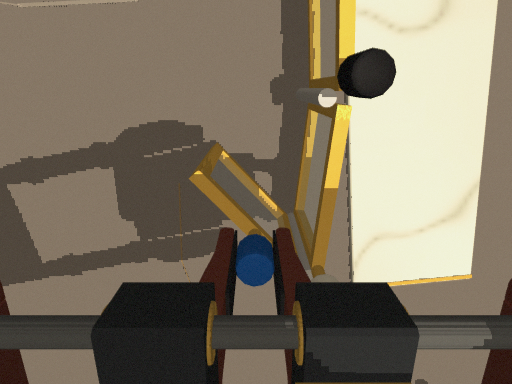

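The view confirms the blue knob is held at (254,258), with the end leaf swung about 2.3 rad. Finishing the fold.

Request:
apply_moves:
  increments: "0.8 0.78 0 0 0 0;1.8 1.33 0 0 0 0;2.4 1.5 0 0 0 0;2.86 1.62 0 0 0 0;3.2 1.67 0 0 0 0;3.5 1.67 0 0 0 0;3.8 1.67 0 0 0 0;3.9 1.67 0 0 0 0;3.9 1.67 0 0 0 0;3.9 1.67 0 0 0 0"

```text
t: 5.05
position: [0.5602, 0.1653, 0.1351]
tcp_rot: [-0.0, 0.706, 0.708, -0.0]
ft_force: [-2.7, 0.8, 6.2]
opening: 0.0192
grip_force: 30.0
```

```bash
python3 -c "
from h import *
knobs(tag='w4',zlo=.145)"
```

```text
5.05 [0.5602 0.1653 0.1351] 0.01915362019864095
[276.5 111.1] 1700 [0.5687 0.2392 0.157 ] [38 40 45]
[254.5 258.4] 2277 [0.5598 0.1701 0.157 ] [98 56 23]
[268.9 311.5] 99 [0.5673 0.1397 0.157 ] [ 93 111 121]
[272.5 349.3] 22 [0.5696 0.1159 0.157 ] [153 185 186]
```

View pics/w4.png

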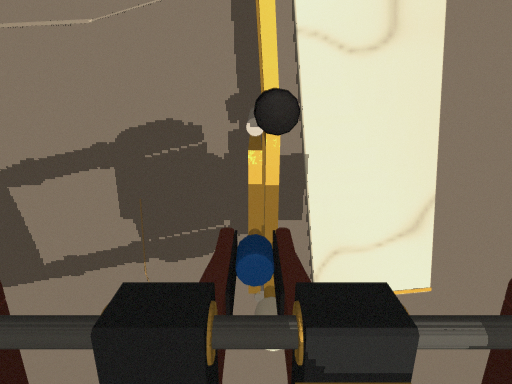

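The end leaf now lies parallel beside the middle leaf, with the blue knob at (254,258). Releasing, raising, and looking for the white knob.

Request:
apply_moves:
  increments: "0 0 0 0 0 0;0 0 0 0 0 0;0 0 0 0 0 0;0 0 0 0 0 0;0 0 3 0 0 0;0 0 6 0 0 0;0.3 -1 10 0 0 0;0.5 -3 10.5 0 0 0;0.5 -3 10.5 0 0 0;0.5 -3 10.5 0 0 0;0.5 -3 10.5 0 0 0"
  claw: 130

```text
t: 6.02
position: [0.5656, 0.1351, 0.2374]
tcp_rot: [-0.001, 0.706, 0.708, -0.001]
ft_force: [0.2, -0.2, -0.9]
opening: 0.043
grip_force: 0.0
```

```bash
python3 -c "
from h import *
knobs(tag='w5')
im,d,K,E=grab('wrist')
P=cloud(d,K,E);p=P[(P[...,2]>.107)&(P[...,2]<.121)]
for y in np.arange(.11,.24,.01):
    s=p[abs(p[:,1]-y)<.004]
    if len(s): print(y.round(2),np.histogram(s[:,0],bins=np.arange(.536,.582,.002))[0])
"
```

```text
6.0167 [0.5656 0.1351 0.2374] 0.04298391717756859
[260.7  56.7] 668 [0.5688 0.2385 0.157 ] [45 45 49]
[247.9 162.2] 515 [0.5598 0.1643 0.157 ] [170 100  43]
[260.3 210.6] 465 [0.5695 0.1251 0.157 ] [132 157 172]
0.12 [0 0 0 0 0 0 0 0 0 3 6 6 7 1 2 0 0 0 0 0 0 0]
0.13 [ 0  0  0  0  0  0  0  0  0  9 17 16 18 18  9 16 16 16 17  0  0  0]
0.14 [ 0  0  0  0  0  0  0  0  0  8 14 15 15 16  8 16 19 17 16  0  0  0]
0.15 [ 0  0  0  0  0  0  0  0  0  0  0  0  0  0  0  2  7 20 14  0  0  0]
0.16 [ 0  0  0  0  0  0  0  0  0  0  0  0  0  0  0  0  3 25  9  0  0  0]
0.17 [ 0  0  0  0  0  0  0  0  0  1 17 12 12 13  8 17 20 24 15  0  0  0]
0.18 [ 0  0  0  0  0  0  0  0  0  0 27 18 18 18  9 18 26 18 18  0  0  0]
0.19 [ 0  0  0  0  0  0  0  0  0  0 29 19 19 19  6 19 28 19 20  0  0  0]
0.2 [ 0  0  0  0  0  0  0  0  0  0 29 19 18 20  0 20 30 20 20  0  0  0]
0.21 [ 0  0  0  0  0  0  0  0  0  0 29 19 20 19  0 27 18 18 19  0  0  0]
0.22 [ 0  0  0  0  0  0  0  0  0  0  1  2  2  0  0 30 20 23 17  0  0  0]
0.23 [ 0  0  0  0  0  0  0  0  0  9 23 17 17 21  0  0  0  0  0  0  0  0]
```

Request:
apply_moves:
  increments: "0.4 -1 0 0 0 0;0.4 -1 -3 0 0 0;0.4 -1 -6 0 0 0;0.4 -1 -9 0 0 0;0.4 -1 -10.2 0 0 0;0.4 -1 -10.2 0 0 0;0.4 -1 -10.2 0 0 0;0.4 -1 -10.2 0 0 0"

```text
t: 6.78
position: [0.571, 0.125, 0.1395]
tcp_rot: [0.001, 0.706, 0.708, 0.001]
ft_force: [-0.6, -1.3, 0.4]
opening: 0.0432
grip_force: 0.0
```

Request:
apply_moves:
  increments: "0 0 0 0 0 0;0 0 0 0 0 0;0 0 0 0 0 0;0 0 0 0 0 0;0 0 0 0 0 0;0 0 0 0 0 0"
  claw: 255

```text
t: 7.28
position: [0.5704, 0.1249, 0.1381]
tcp_rot: [0.0, 0.706, 0.708, 0.001]
ft_force: [0.6, 0.3, 3.8]
opening: 0.0194
grip_force: 30.0
```

```bash
python3 - <<'E'
import numpy as np
from h import observe
p=observe()['position'][:2]; c=np.array([.5597,.229]); r=p-c; R=np.hypot(*r); t0=np.arctan2(-r[0],-r[1]); print(p,R,t0)
prev=0
for i,t in enumerate(np.linspace(t0,np.pi-.14,33)[1:]):
    q=(c+R*np.array([-np.sin(t),-np.cos(t)])-p)*100
    if i%8==0: b=prev
    print(f"{q[0]-(b[0] if i>=8 else 0):.2f} {q[1]-(b[1] if i>=8 else 0):.2f} 0 0 0 0",end=';\n' if i%8==7 else ';'); prev=q
E
```

```text
[0.57035226 0.12494436] 0.10459945467954158 -0.10201545021820764
-1.01 -0.05 0 0 0 0;-2.03 -0.01 0 0 0 0;-3.03 0.13 0 0 0 0;-4.02 0.37 0 0 0 0;-4.97 0.70 0 0 0 0;-5.89 1.13 0 0 0 0;-6.77 1.64 0 0 0 0;-7.59 2.23 0 0 0 0;
-0.76 0.67 0 0 0 0;-1.45 1.41 0 0 0 0;-2.07 2.22 0 0 0 0;-2.61 3.08 0 0 0 0;-3.06 3.99 0 0 0 0;-3.42 4.93 0 0 0 0;-3.69 5.91 0 0 0 0;-3.86 6.91 0 0 0 0;
-0.07 1.01 0 0 0 0;-0.05 2.03 0 0 0 0;0.07 3.03 0 0 0 0;0.29 4.02 0 0 0 0;0.61 4.99 0 0 0 0;1.02 5.91 0 0 0 0;1.51 6.80 0 0 0 0;2.09 7.63 0 0 0 0;
0.66 0.77 0 0 0 0;1.38 1.48 0 0 0 0;2.18 2.11 0 0 0 0;3.03 2.66 0 0 0 0;3.93 3.13 0 0 0 0;4.87 3.51 0 0 0 0;5.84 3.80 0 0 0 0;6.84 3.99 0 0 0 0;
```

Request:
apply_moves:
  increments: "-0.5 -0.05 0 0 0 0;-1 -0.05 0 0 0 0;-2 0 0 0 0 0;-3 0.13 0 0 0 0;-4 0.37 0 0 0 0;-5 0.7 0 0 0 0;-5.9 1.13 0 0 0 0;-6.8 1.64 0 0 0 0;-7.6 2.23 0 0 0 0;-7.6 2.23 0 0 0 0;-7.6 2.23 0 0 0 0"

```text
t: 8.2
position: [0.4931, 0.1482, 0.1377]
tcp_rot: [-0.001, 0.705, 0.709, 0.0]
ft_force: [-1.5, 2.9, 6.7]
opening: 0.0192
grip_force: 30.0
```

Request:
apply_moves:
  increments: "-0.4 0.33 0 0 0 0;-0.76 0.67 0 0 0 0;-1.45 1.4 0 0 0 0;-2.07 2.2 0 0 0 0;-2.6 3.1 0 0 0 0;-3.06 4 0 0 0 0;-3.42 4.95 0 0 0 0;-3.7 5.9 0 0 0 0;-3.86 6.9 0 0 0 0;-3.86 6.9 0 0 0 0;-3.86 6.9 0 0 0 0"

```text
t: 9.12
position: [0.4553, 0.217, 0.1377]
tcp_rot: [-0.0, 0.706, 0.709, 0.0]
ft_force: [1.9, 2.7, 6.5]
opening: 0.0194
grip_force: 30.0
```

```bash
python3 -c "
from h import *
knobs(tag='w6',zlo=.147)"
```

```text
9.1167 [0.4553 0.217  0.1377] 0.01941319865906881
[487.  219.7] 1647 [0.5644 0.2414 0.157 ] [34 37 37]
[333.8 241.2] 1362 [0.4931 0.2298 0.157 ] [101  59  22]
[254.7 256. ] 2063 [0.4551 0.2216 0.157 ] [137 164 177]
```

View pics/w6.png

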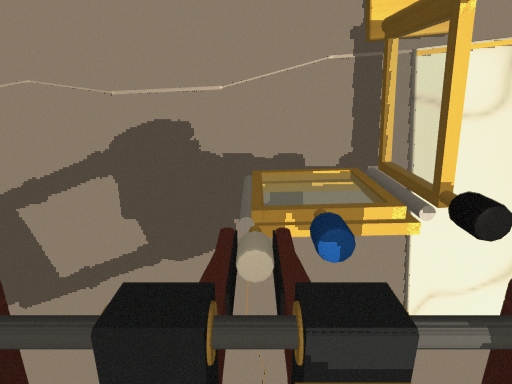

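The pair swings together: white knob at (255,256), blue at (334,241), still flat. Continuing.

Request:
apply_moves:
  increments: "0 0.5 0 0 0 0;-0.07 1 0 0 0 0;-0.05 2 0 0 0 0;0.07 3 0 0 0 0;0.3 4 0 0 0 0;0.6 5 0 0 0 0;1 5.9 0 0 0 0;1.5 6.8 0 0 0 0;2.1 7.6 0 0 0 0;2.1 7.6 0 0 0 0;2.1 7.6 0 0 0 0"

```text
t: 10.08
position: [0.476, 0.2934, 0.1378]
tcp_rot: [-0.001, 0.706, 0.709, 0.0]
ft_force: [-1.5, 3.3, 7.4]
opening: 0.0193
grip_force: 30.0
```

Request:
apply_moves:
  increments: "0.3 0.4 0 0 0 0;0.66 0.77 0 0 0 0;1.38 1.48 0 0 0 0;2.18 2.1 0 0 0 0;3 2.66 0 0 0 0;3.9 3.13 0 0 0 0;4.4 3.33 0 0 0 0;4.9 3.5 0 0 0 0;5.3 3.65 0 0 0 0;5.3 3.65 0 0 0 0;5.3 3.65 0 0 0 0"

```text
t: 11.0
position: [0.5289, 0.3304, 0.1379]
tcp_rot: [-0.001, 0.705, 0.709, 0.001]
ft_force: [-0.1, 5.7, 6.7]
opening: 0.0194
grip_force: 30.0
```

```bash
python3 -c "
from h import *
knobs(tag='w7',zlo=.147)"
```

```text
11.0 [0.5289 0.3304 0.1379] 0.019412357086219762
[254.4 255.8] 2067 [0.5285 0.335  0.157 ] [135 163 177]
[274.  310.9] 40 [0.5388 0.3031 0.157 ] [72 44 20]
```

View pics/w7.png

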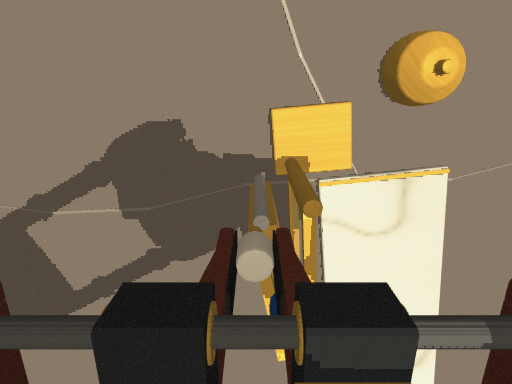

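The white knob at (255,256) still stands about 12 mm short of flat; the post is at (303,190). Pressing the last bit.

Request:
apply_moves:
  increments: "0.3 0.1 0 0 0 0;0.6 0.15 0 0 0 0;0.9 0.2 0 0 0 0;1.1 0.2 0 0 0 0;1.3 0.2 0 0 0 0;1.5 0.2 0 0 0 0;1.5 0.2 0 0 0 0;1.5 0.2 0 0 0 0;1.5 0.2 0 0 0 0"

```text
t: 11.8
position: [0.5427, 0.3336, 0.1379]
tcp_rot: [-0.002, 0.705, 0.709, 0.001]
ft_force: [-3.5, 8.6, 6.8]
opening: 0.0191
grip_force: 30.0
```

Request:
apply_moves:
  increments: "0.2 -0.1 0 0 0 0;0.4 -0.2 0 0 0 0;0.5 -0.2 0 0 0 0;0.5 -0.2 0 0 0 0;0.5 -0.2 0 0 0 0"

```text
t: 12.22
position: [0.5431, 0.3335, 0.1378]
tcp_rot: [-0.006, 0.704, 0.71, -0.002]
ft_force: [-19.4, 10.8, 12.5]
opening: 0.0192
grip_force: 30.0
```

Request:
apply_moves:
  increments: "0 0 0 0 0 0;0 0 0 0 0 0;0 0 0 0 0 0;0 0 0 0 0 0;0 0 3 0 0 0;0 0 6 0 0 0;0 -2 10 0 0 0;0 -5 10.5 0 0 0;0 -5 10.5 0 0 0;0 -5 10.5 0 0 0;0 -5 10.5 0 0 0"
  claw: 130

```text
t: 13.13
position: [0.5493, 0.2784, 0.2406]
tcp_rot: [-0.001, 0.706, 0.708, -0.001]
ft_force: [-1.0, -0.1, -0.1]
opening: 0.0432
grip_force: 0.0
```

```bash
cat >> h.py <<'E'
def leaves(ax=1,lo=.2,hi=.34):
    im,d,K,E=grab('wrist'); P=cloud(d,K,E);p=P[(P[...,2]>.107)&(P[...,2]<.121)]
    for y in np.arange(lo,hi,.015):
        s=p[abs(p[:,ax]-y)<.004][:,1-ax]
        if len(s): v=np.arange(s.min()-.001,s.max()+.002,.002); print(y.round(3),s.min().round(4),np.histogram(s,bins=v)[0])
E
python3 -c "
from h import *
knobs()
leaves()
"
```

```text
13.1333 [0.5493 0.2784 0.2406] 0.04316282658216386
[246.1 128.1] 542 [0.5423 0.3327 0.157 ] [224 244 239]
[263.3 177.7] 481 [0.5555 0.2945 0.157 ] [100  57  24]
[278.3 239.8] 432 [0.5685 0.2412 0.157 ] [21 19 24]
0.23 0.5459 [ 7  6  6  6  5 17 20 15  2]
0.245 0.545 [15 16 16 16  2  0 16 16 15 14 19 18 18 19  3]
0.26 0.5431 [10 16 16 16  9  0 11 23 16 16  8 16 16 16 15]
0.275 0.5422 [13 16 13  7  2  0  0  0  0  1  1  5 17 16  8]
0.29 0.5413 [14 18 12  1  0  0  0  0  0  0  0  0  2 14  9]
0.305 0.5405 [17 18 18 18  9 11 18 17 21 12 17 18 21 24  2]
0.32 0.5397 [ 1  0  1  1  2  6 18 29 19  4 19 26 19 20  7]
0.335 0.5484 [ 3  9  9 15  1 17 24 21 18  9]
```

All three leaves are parallel, and the pair is pressed flat onto leaf A. Now the black knob.

Request:
apply_moves:
  increments: "1 -2 0 0 0 0;1.9 -3.8 0 0 0 0;1.9 -3.8 -2 0 0 0;1.9 -3.8 -5 0 0 0;1.9 -3.8 -8 0 0 0;1.9 -3.8 -10.3 0 0 0;1.9 -3.8 -10.3 0 0 0;1.9 -3.8 -10.3 0 0 0;1.9 -3.8 -10.3 0 0 0"

```text
t: 13.98
position: [0.5687, 0.2413, 0.1403]
tcp_rot: [0.0, 0.706, 0.708, 0.0]
ft_force: [-0.5, 0.3, 0.3]
opening: 0.0431
grip_force: 0.0
```

Request:
apply_moves:
  increments: "0 0 0 0 0 0;0 0 0 0 0 0;0 0 0 0 0 0;0 0 0 0 0 0;0 0 0 0 0 0;0 0 0 0 0 0"
  claw: 255

```text
t: 14.48
position: [0.5692, 0.2408, 0.1404]
tcp_rot: [0.001, 0.706, 0.708, 0.001]
ft_force: [0.8, 0.9, 3.1]
opening: 0.0194
grip_force: 30.0
```

```bash
python3 - <<'E'
import numpy as np
from h import observe
p=observe()['position'][:2]; c=np.array([.5598,.3490]); r=p-c; R=np.hypot(*r); t0=np.arctan2(-r[0],-r[1]); print(p,R,t0)
for i,t in enumerate(np.linspace(t0,1.55,19)[1:]):
    q=(c+R*np.array([-np.sin(t),-np.cos(t)])-p)*100
    if i==9:b=pq
    if i>8:q=q-b
    pq=q; print(f"{q[0]:.2f} {q[1]:.2f} 0 0 0 0",end=';')
E
```

```text
[0.56923634 0.24083809] 0.1085727594669043 -0.08702236806747701
-0.99 -0.04 0 0 0 0;-1.97 0.01 0 0 0 0;-2.95 0.15 0 0 0 0;-3.91 0.37 0 0 0 0;-4.85 0.68 0 0 0 0;-5.75 1.08 0 0 0 0;-6.61 1.56 0 0 0 0;-7.43 2.11 0 0 0 0;-8.20 2.74 0 0 0 0;-0.70 0.69 0 0 0 0;-1.34 1.45 0 0 0 0;-1.91 2.25 0 0 0 0;-2.40 3.11 0 0 0 0;-2.81 4.01 0 0 0 0;-3.14 4.94 0 0 0 0;-3.38 5.89 0 0 0 0;-3.54 6.87 0 0 0 0;-3.60 7.85 0 0 0 0;
```

Request:
apply_moves:
  increments: "-0.5 -0.03 0 0 0 0;-1 -0.04 0 0 0 0;-2 0 0 0 0 0;-3 0.15 0 0 0 0;-3.9 0.37 0 0 0 0;-4.85 0.7 0 0 0 0;-5.75 1.08 0 0 0 0;-6.6 1.56 0 0 0 0;-7.4 2.1 0 0 0 0;-8.2 2.75 0 0 0 0;-8.2 2.75 0 0 0 0;-8.2 2.75 0 0 0 0"

```text
t: 15.48
position: [0.4874, 0.2692, 0.1404]
tcp_rot: [0.001, 0.706, 0.708, 0.002]
ft_force: [3.9, 2.5, 2.7]
opening: 0.0187
grip_force: 30.0
```

Request:
apply_moves:
  increments: "-0.4 0.35 0 0 0 0;-0.7 0.7 0 0 0 0;-1.34 1.45 0 0 0 0;-1.9 2.25 0 0 0 0;-2.4 3.1 0 0 0 0;-2.8 4 0 0 0 0;-3.14 4.95 0 0 0 0;-3.38 5.9 0 0 0 0;-3.5 6.4 0 0 0 0;-3.5 6.4 0 0 0 0;-3.5 6.4 0 0 0 0"

```text
t: 16.4
position: [0.4531, 0.3316, 0.1404]
tcp_rot: [0.002, 0.706, 0.708, 0.001]
ft_force: [5.8, -1.9, 3.4]
opening: 0.0193
grip_force: 30.0
```

```bash
python3 -c "
from h import *
knobs(tag='w8',zlo=.147)"
```

```text
16.4 [0.4531 0.3316 0.1404] 0.019340477968457916
[439.7 193.6] 1575 [0.5394 0.3677 0.157 ] [227 248 244]
[359.2 225.8] 1379 [0.5033 0.3512 0.157 ] [105  61  27]
[254.6 254. ] 2004 [0.4527 0.3359 0.157 ] [22 21 19]
```

View pics/w8.png

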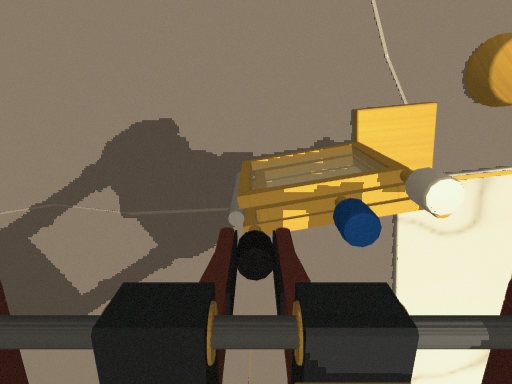

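The stack, with black knob (255,254), blue (359,226) and white (435,191), is about 0.05–0.1 rad short of the foot's −x. Pressing on toward the stop.

Request:
apply_moves:
  increments: "0 0.4 0 0 0 0;0 0.7 0 0 0 0;0 1 0 0 0 0;0 1.2 0 0 0 0;0 1.4 0 0 0 0;0 1.4 0 0 0 0;0 1.4 0 0 0 0"

```text
t: 17.03
position: [0.452, 0.3409, 0.1403]
tcp_rot: [0.004, 0.707, 0.707, -0.004]
ft_force: [-1.5, -19.0, 9.7]
opening: 0.0191
grip_force: 30.0
```

Request:
apply_moves:
  increments: "0 -0.4 0 0 0 0;0 -0.4 0 0 0 0;0 -0.4 0 0 0 0;0 -0.4 0 0 0 0;0 -0.4 0 0 0 0"
  claw: 130

```text
t: 17.45
position: [0.4512, 0.3425, 0.1389]
tcp_rot: [-0.0, 0.706, 0.708, -0.0]
ft_force: [-0.2, -0.6, 1.0]
opening: 0.043
grip_force: 0.0
```

Request:
apply_moves:
  increments: "0 0 3 0 0 0;0 0 6 0 0 0;0 0 10 0 0 0;2 -1 13 0 0 0;3 -3 14 0 0 0;3 -3 14 0 0 0;3 -3 14 0 0 0;3 -3 14 0 0 0"

```text
t: 18.12
position: [0.481, 0.3126, 0.2779]
tcp_rot: [-0.001, 0.706, 0.708, -0.001]
ft_force: [-0.1, -0.3, 0.5]
opening: 0.0428
grip_force: 0.0
```

```bash
python3 -c "
from h import *
knobs()
leaves(0,.44,.56)
"
```

```text
18.1167 [0.481  0.3126 0.2779] 0.042828577769261945
[328.4 122.2] 436 [0.543  0.3677 0.157 ] [226 246 240]
[283.2 138.3] 402 [0.5049 0.3538 0.157 ] [175 103  42]
[222.4 154.5] 386 [0.4519 0.3394 0.157 ] [34 33 38]
0.44 0.3426 [ 4 17 15 17 15  7  2  3  4  4  1]
0.455 0.3406 [ 1 10  6 11  8 14  8  8 19 15 16 13]
0.47 0.3356 [ 2 15 17 17 21  6 16 16 19 15  3 18 17 16 16]
0.485 0.3376 [ 8 16 16 16 18 12 15 21 19 14 14 18 18 16 12]
0.5 0.3387 [ 6  8  7  3  4  1  0  1  4  4  6 18 16 16 15]
0.515 0.341 [ 1  0  0  0  0  0  2  4 12  4 16 16 16 17  8]
0.53 0.3418 [ 8 16 16 16 18  9 17 18 17 10 13 15 16 16 13]
0.545 0.343 [ 9 15 16 16 17  8  7]
0.56 0.3442 [1 0 0 0 4 9]
```

The screen is folded and at its stop. Moving over the crate.

Request:
apply_moves:
  increments: "1 -4 2 0 0 0;2 -8 3 0 0 0;3 -12 3 0 0 0;4 -16 3 0 0 0;5 -20 3 0 0 0;5 -24 3 0 0 0;5 -28 3 0 0 0;5 -32 3 0 0 0;5 -36 3 0 0 0;5 -40 3 0 0 0;5 -44 3 0 0 0;5 -44 3 0 0 0"

```text
t: 19.22
position: [0.5306, -0.1332, 0.307]
tcp_rot: [-0.001, 0.708, 0.706, -0.002]
ft_force: [0.7, -0.2, -0.4]
opening: 0.0431
grip_force: 0.0
```

Request:
apply_moves:
  increments: "0 -4 0 0 0 0;0 -8 0 0 0 0;0 -10 0 0 0 0;0 -10 0 0 0 0;0 -10 0 0 0 0;0 -10 0 0 0 0"

```text
t: 19.72
position: [0.5317, -0.2263, 0.3087]
tcp_rot: [-0.001, 0.706, 0.709, 0.0]
ft_force: [0.3, -0.3, 0.2]
opening: 0.0432
grip_force: 0.0
```

```bash
python3 -c "
from h import *
knobs(zlo=.108,zhi=.122,zt=.114,tag='w9')
"
```

```text
19.7167 [ 0.5317 -0.2263  0.3087] 0.0432005948007482
[218.9 100.3] 384 [ 0.493  -0.1561  0.114 ] [ 81 205 247]
[288.6 102.7] 388 [ 0.5666 -0.1582  0.114 ] [ 83 214 247]
[224.9 169.5] 326 [ 0.4977 -0.2311  0.114 ] [ 49 118 161]
[285.  170.4] 322 [ 0.5652 -0.2317  0.114 ] [ 48 118 159]
[396.4 217.1] 1833 [ 0.6981 -0.2875  0.114 ] [ 71 192 241]
[226.  228.4] 279 [ 0.4974 -0.3031  0.114 ] [ 75 201 245]
[280.7 276.9] 248 [ 0.5644 -0.3688  0.114 ] [ 75 197 244]
[227.5 281.1] 250 [ 0.4977 -0.3753  0.114 ] [ 76 193 242]
```

View pics/w9.png

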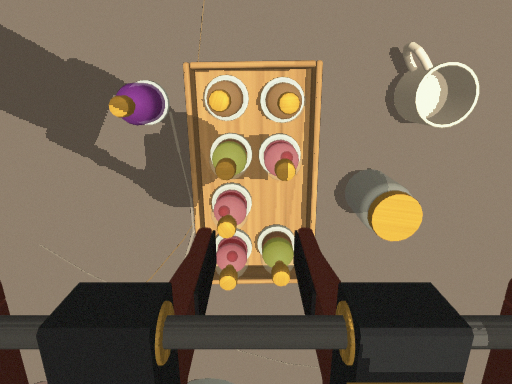

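Confirmed: the three raspberry knobs are at (285,170), (226,228) and (228,281), the pistachios at (225,169) and (281,277), and the caramels in the top row. Picking the first.

Request:
apply_moves:
  increments: "1.7 -0.3 -4 0 0 0;3.3 -0.6 -8 0 0 0;3.3 -0.6 -12 0 0 0;3.3 -0.6 -16 0 0 0;3.3 -0.6 -19 0 0 0;3.3 -0.6 -21 0 0 0;3.3 -0.6 -22.3 0 0 0;3.3 -0.6 -22.3 0 0 0;3.3 -0.6 -22.3 0 0 0;3.3 -0.6 -22.3 0 0 0"

```text
t: 20.6
position: [0.5656, -0.2337, 0.0888]
tcp_rot: [0.002, 0.706, 0.708, 0.001]
ft_force: [1.0, 0.3, 0.8]
opening: 0.0429
grip_force: 0.0
```

Request:
apply_moves:
  increments: "0 0 0 0 0 0;0 0 0 0 0 0;0 0 0 0 0 0;0 0 0 0 0 0;0 0 0 0 0 0;0 0 0 0 0 0"
  claw: 255

```text
t: 21.1
position: [0.5652, -0.2341, 0.0874]
tcp_rot: [0.001, 0.706, 0.708, 0.001]
ft_force: [1.8, -0.1, 4.1]
opening: 0.0233
grip_force: 30.0
```

Request:
apply_moves:
  increments: "0 0 1 0 0 0;0 0 3 0 0 0;0 0 5 0 0 0;0 0 7.5 0 0 0;0 0 10 0 0 0;0 0 12 0 0 0;0 0 12 0 0 0;0 0 12 0 0 0"

```text
t: 21.77
position: [0.5646, -0.234, 0.2067]
tcp_rot: [0.0, 0.706, 0.708, 0.0]
ft_force: [0.1, -0.1, -3.7]
opening: 0.0234
grip_force: 30.0
```

Request:
apply_moves:
  increments: "0.2 1 0 0 0 0;0.6 3 0 0 0 0;1.1 5.5 0 0 0 0;1.5 8 0 0 0 0;2 10.5 0 0 0 0;2.5 13 0 0 0 0;2.9 15.5 0 0 0 0;3.4 18 0 0 0 0;3.9 20.5 0 0 0 0;4.3 23 0 0 0 0;4.8 25.5 0 0 0 0;5.2 28 0 0 0 0"

```text
t: 22.77
position: [0.6154, 0.0482, 0.203]
tcp_rot: [-0.002, 0.706, 0.708, -0.002]
ft_force: [0.1, 0.5, -1.3]
opening: 0.0237
grip_force: 30.0
```

Request:
apply_moves:
  increments: "0.5 2.5 0 0 0 0;0.9 5 0 0 0 0;1.4 7.5 0 0 0 0;1.9 10 0 0 0 0;2.3 12.5 0 0 0 0;2.8 15 0 0 0 0;3.3 17.5 0 0 0 0;3.7 19.5 0 0 0 0;3.9 20.7 0 0 0 0;3.9 20.7 0 0 0 0;3.9 20.7 0 0 0 0;3.9 20.7 0 0 0 0"

```text
t: 23.77
position: [0.6552, 0.2521, 0.2054]
tcp_rot: [-0.0, 0.706, 0.708, -0.001]
ft_force: [1.3, 0.1, -2.4]
opening: 0.0234
grip_force: 30.0
```

```bash
python3 - <<'E'
from h import *
o=observe(); print(o['position'],o['opening'],o['ft_force'])
im,d,K,E=grab("wrist"); cv2.imwrite("pics/w10.png",im)
P=cloud(d,K,E); m=(P[...,2]>.002)&(P[...,2]<.014)&(im.min(2)>120)
cn=max(cv2.findContours(m.astype(np.uint8),0,1)[0],key=cv2.contourArea)
for u,v in cv2.approxPolyDP(cn,6,True)[:,0]: print((u,v),ray(u,v,K,E,.008).round(4))
E
```

```text
[0.65520424 0.25210306 0.2053798 ] 0.023392376113704347 [ 1.31352793  0.11746795 -2.42535534]
(np.int32(194), np.int32(96)) [0.5901 0.3262 0.008 ]
(np.int32(214), np.int32(219)) [0.6063 0.1857 0.008 ]
(np.int32(216), np.int32(191)) [0.6099 0.2207 0.008 ]
(np.int32(230), np.int32(169)) [0.6266 0.2469 0.008 ]
(np.int32(251), np.int32(160)) [0.6504 0.2574 0.008 ]
(np.int32(275), np.int32(165)) [0.6774 0.2517 0.008 ]
(np.int32(293), np.int32(186)) [0.6987 0.227  0.008 ]
(np.int32(295), np.int32(236)) [0.7035 0.1639 0.008 ]
(np.int32(317), np.int32(281)) [0.7339 0.1014 0.008 ]
(np.int32(305), np.int32(83)) [0.7069 0.3396 0.008 ]
```

View pics/w10.png

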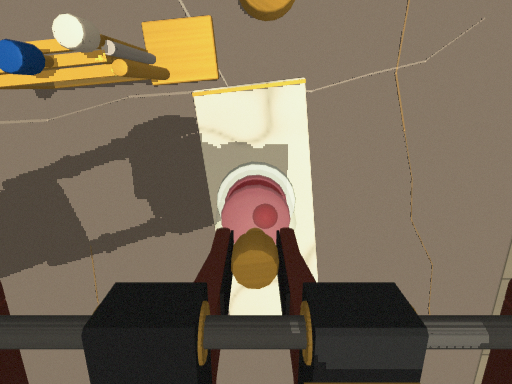

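The raspberry hangs upright at (257,210) over the tray's far half. Lowering.

Request:
apply_moves:
  increments: "0 0 -3 0 0 0;0 0 -6 0 0 0;0 0 -8.5 0 0 0;0 0 -10 0 0 0;0 0 -11 0 0 0;0 0 -11.5 0 0 0;0 0 -11.8 0 0 0;0 0 -11.8 0 0 0;0 0 -11.8 0 0 0"

```text
t: 24.57
position: [0.6562, 0.2532, 0.09]
tcp_rot: [0.001, 0.706, 0.708, 0.001]
ft_force: [-0.3, -0.1, -1.8]
opening: 0.0234
grip_force: 30.0
```

Request:
apply_moves:
  increments: "0 0 0 0 0 0;0 0 0 0 0 0;0 0 0 0 0 0;0 0 0 0 0 0;0 0 0 0 0 0;0 0 2 0 0 0;0 0 4 0 0 0;0 0 8 0 0 0;0 -2 12 0 0 0;-1 -5 14 0 0 0;-1 -5 14 0 0 0;-1 -5 14 0 0 0"
  claw: 130

```text
t: 25.57
position: [0.6463, 0.2022, 0.2316]
tcp_rot: [0.001, 0.707, 0.707, 0.002]
ft_force: [-0.3, -0.1, -0.8]
opening: 0.0429
grip_force: 0.0
```

```bash
python3 -c "
from h import *
knobs(zlo=.108,zhi=.122,zt=.114)
"
```

```text
25.5667 [0.6463 0.2022 0.2316] 0.04290605499482041
[61.1  8.3] 2301 [0.4988 0.3428 0.114 ] [ 39 108 146]
[266.8 125.4] 590 [0.6567 0.255  0.114 ] [ 77 191 238]
```

Request:
apply_moves:
  increments: "-1 -3 3 0 0 0;-2 -7 6 0 0 0;-3 -11 7 0 0 0;-4 -15 7 0 0 0;-6 -19 7 0 0 0;-7 -23 7 0 0 0;-8 -27 7 0 0 0;-9 -31 7 0 0 0;-10 -35 7 0 0 0;-11 -39 7 0 0 0;-13 -43 7 0 0 0;-13 -45 7 0 0 0"

```text
t: 26.62
position: [0.5141, -0.2483, 0.2958]
tcp_rot: [-0.002, 0.706, 0.708, -0.001]
ft_force: [0.3, 0.8, -0.1]
opening: 0.0428
grip_force: 0.0
```

Request:
apply_moves:
  increments: "0 -1 0 0 0 0;0 -2 0 0 0 0;0 -2 0 0 0 0;0 -2 0 0 0 0"

```text
t: 26.95
position: [0.5161, -0.2657, 0.2969]
tcp_rot: [-0.001, 0.706, 0.709, 0.0]
ft_force: [-0.4, -0.4, 0.4]
opening: 0.0432
grip_force: 0.0
```

```bash
python3 -c "
from h import *
knobs(zlo=.105,zhi=.122,zt=.114,tag='w11')
"
```

```text
26.95 [ 0.5161 -0.2657  0.2969] 0.04320927882514802
[232.1  60. ] 467 [ 0.4927 -0.1567  0.114 ] [ 82 211 248]
[306.6  62.8] 471 [ 0.5661 -0.1589  0.114 ] [ 80 214 248]
[124.8  67.7] 235 [ 0.3861 -0.1642  0.114 ] [ 74 193 242]
[237.8 136.6] 386 [ 0.4975 -0.2318  0.114 ] [ 78 205 247]
[419.  188.2] 2276 [ 0.697  -0.2875  0.114 ] [ 77 200 244]
[238.3 200.5] 330 [ 0.4973 -0.3031  0.114 ] [ 45 120 159]
[290.  252.9] 115 [ 0.5576 -0.3682  0.114 ] [ 75 190 240]
[239.1 257.6] 302 [ 0.4975 -0.3747  0.114 ] [ 78 198 244]
```

Request:
apply_moves:
  increments: "-1 -2 -4 0 0 0;-1.9 -3.8 -8 0 0 0;-1.9 -3.8 -12 0 0 0;-1.9 -3.8 -15 0 0 0;-1.9 -3.8 -18 0 0 0;-1.9 -3.8 -20 0 0 0;-1.9 -3.8 -21 0 0 0;-1.9 -3.8 -21 0 0 0;-1.9 -3.8 -21 0 0 0;-1.9 -3.8 -21 0 0 0"

```text
t: 27.83
position: [0.4977, -0.3049, 0.0907]
tcp_rot: [0.002, 0.706, 0.708, 0.0]
ft_force: [-0.1, 0.2, 0.4]
opening: 0.0428
grip_force: 0.0
```

Request:
apply_moves:
  increments: "0 0 0 0 0 0;0 0 0 0 0 0;0 0 0 0 0 0;0 0 0 0 0 0;0 0 0 0 0 0;0 0 0 0 0 0"
  claw: 255

```text
t: 28.33
position: [0.497, -0.3051, 0.0892]
tcp_rot: [0.001, 0.706, 0.708, 0.0]
ft_force: [0.9, 0.9, 4.3]
opening: 0.0231
grip_force: 30.0
```

Request:
apply_moves:
  increments: "0 0 1 0 0 0;0 0 3 0 0 0;0 0 5 0 0 0;0 0 7.5 0 0 0;0 0 10 0 0 0;0 0 12 0 0 0;0 0 12.5 0 0 0;0 0 12.5 0 0 0;0 0 12.5 0 0 0"

```text
t: 29.08
position: [0.4961, -0.3047, 0.2118]
tcp_rot: [-0.001, 0.706, 0.708, -0.0]
ft_force: [-1.1, 0.1, -2.6]
opening: 0.0233
grip_force: 30.0
```

Request:
apply_moves:
  increments: "0.3 1 0 0 0 0;1 3 0 0 0 0;1.9 5.5 0 0 0 0;2.8 8 0 0 0 0;3.7 10.5 0 0 0 0;4.6 13 0 0 0 0;5.5 15.5 0 0 0 0;6.4 18 0 0 0 0;7.2 20.5 0 0 0 0;8.1 23 0 0 0 0;9 25.5 0 0 0 0;9.9 28 0 0 0 0"

```text
t: 30.08
position: [0.5949, -0.0226, 0.2109]
tcp_rot: [-0.001, 0.706, 0.708, -0.001]
ft_force: [-0.0, -0.8, -2.4]
opening: 0.0233
grip_force: 30.0
```

Request:
apply_moves:
  increments: "0.9 2.5 0 0 0 0;1.8 5 0 0 0 0;2.7 7.5 0 0 0 0;3.5 10 0 0 0 0;4.4 12.5 0 0 0 0;5.3 15 0 0 0 0;6.2 17.5 0 0 0 0;6.8 19.2 0 0 0 0;7 19.9 0 0 0 0;7 19.9 0 0 0 0;7 19.9 0 0 0 0;7 19.9 0 0 0 0"

```text
t: 31.08
position: [0.6651, 0.1731, 0.2127]
tcp_rot: [-0.0, 0.706, 0.708, -0.001]
ft_force: [0.5, -0.4, -1.9]
opening: 0.0235
grip_force: 30.0
```

Request:
apply_moves:
  increments: "0 0 -3 0 0 0;0 0 -6 0 0 0;0 0 -8.5 0 0 0;0 0 -10 0 0 0;0 0 -11 0 0 0;0 0 -11.8 0 0 0;0 0 -12.3 0 0 0;0 0 -12.3 0 0 0;0 0 -12.3 0 0 0"

```text
t: 31.83
position: [0.6659, 0.174, 0.0914]
tcp_rot: [0.0, 0.706, 0.708, 0.001]
ft_force: [0.1, -0.3, -2.5]
opening: 0.0233
grip_force: 30.0
```

Request:
apply_moves:
  increments: "0 0 0 0 0 0;0 0 0 0 0 0;0 0 0 0 0 0;0 0 0 0 0 0;0 0 0 0 0 0;0 0 2 0 0 0;0 0 4 0 0 0;0 0 8 0 0 0;0 -2 12 0 0 0;-1 -5 14 0 0 0;-1 -5 14 0 0 0;-1 -5 14 0 0 0"
  claw: 130

```text
t: 32.83
position: [0.6562, 0.1231, 0.2334]
tcp_rot: [0.002, 0.707, 0.707, 0.002]
ft_force: [-0.2, 0.3, -0.6]
opening: 0.0432
grip_force: 0.0
```

```bash
python3 -c "
from h import *
knobs(zlo=.105,zhi=.122,zt=.114)
"
```

```text
32.8333 [0.6562 0.1231 0.2334] 0.04321688757103547
[255.2  24.2] 771 [0.6567 0.2533 0.114 ] [ 78 200 242]
[265.7 126.5] 583 [0.6658 0.1747 0.114 ] [ 74 194 241]
```

Request:
apply_moves:
  increments: "-1 -3 3 0 0 0;-2 -7 6 0 0 0;-3 -11 7 0 0 0;-4 -15 7 0 0 0;-6 -19 7 0 0 0;-7 -23 7 0 0 0;-8 -27 7 0 0 0;-9 -31 7 0 0 0;-10 -35 7 0 0 0;-12 -39 7 0 0 0;-14 -43 7 0 0 0;-15 -45 7 0 0 0"

```text
t: 33.88
position: [0.5049, -0.3268, 0.2971]
tcp_rot: [-0.002, 0.706, 0.709, -0.0]
ft_force: [0.7, 0.1, -0.4]
opening: 0.043
grip_force: 0.0
```

```bash
python3 -c "
from h import *
knobs(zlo=.105,zhi=.122,zt=.114,tag='w12')
"
```

```text
33.8833 [ 0.5049 -0.3268  0.2971] 0.04297696261602895
[129.    4.5] 127 [ 0.3847 -0.1691  0.114 ] [ 75 193 241]
[243.7   2. ] 91 [ 0.4927 -0.1667  0.114 ] [ 75 187 238]
[321.2   3.3] 158 [ 0.5655 -0.1675  0.114 ] [ 76 205 247]
[248.6  76.7] 438 [ 0.4973 -0.2329  0.114 ] [ 84 215 248]
[438.9 134. ] 2633 [ 0.6969 -0.2887  0.114 ] [ 79 202 246]
[307.6 205.6] 334 [ 0.5635 -0.3695  0.114 ] [ 84 210 249]
[248.7 210.5] 326 [ 0.4973 -0.3758  0.114 ] [ 78 200 246]
```

Request:
apply_moves:
  increments: "-0.7 -3 -4 0 0 0;-0.7 -4.9 -8 0 0 0;-0.7 -4.9 -12 0 0 0;-0.7 -4.9 -15 0 0 0;-0.7 -4.9 -18 0 0 0;-0.7 -4.9 -20 0 0 0;-0.7 -4.9 -21 0 0 0;-0.7 -4.9 -21 0 0 0;-0.7 -4.9 -21 0 0 0;-0.7 -4.9 -21 0 0 0"

```text
t: 34.77
position: [0.4995, -0.375, 0.092]
tcp_rot: [0.001, 0.706, 0.708, 0.0]
ft_force: [0.5, -0.2, -0.4]
opening: 0.043
grip_force: 0.0
```

Request:
apply_moves:
  increments: "0 0 0 0 0 0;0 0 0 0 0 0;0 0 0 0 0 0;0 0 0 0 0 0;0 0 0 0 0 0;0 0 0 0 0 0"
  claw: 255

```text
t: 35.27
position: [0.4985, -0.3752, 0.0914]
tcp_rot: [0.001, 0.706, 0.708, -0.0]
ft_force: [-1.6, -0.7, 6.1]
opening: 0.0233
grip_force: 30.0
```

Request:
apply_moves:
  increments: "0 0 1 0 0 0;0 0 3 0 0 0;0 0 5 0 0 0;0 0 7.5 0 0 0;0 0 10 0 0 0;0 0 12 0 0 0;0 0 12.5 0 0 0;0 0 12.5 0 0 0;0 0 12.5 0 0 0"

```text
t: 36.02
position: [0.4983, -0.3746, 0.2137]
tcp_rot: [-0.001, 0.706, 0.708, -0.0]
ft_force: [0.2, 0.3, -4.5]
opening: 0.0233
grip_force: 30.0
```

Request:
apply_moves:
  increments: "0.3 1 0 0 0 0;1 3 0 0 0 0;2 5.5 0 0 0 0;3 8 0 0 0 0;4 10.5 0 0 0 0;4.9 13 0 0 0 0;5.8 15.5 0 0 0 0;6.8 18 0 0 0 0;7.7 20.5 0 0 0 0;8.7 23 0 0 0 0;9.6 25.5 0 0 0 0;10.5 28 0 0 0 0"

```text
t: 37.02
position: [0.603, -0.0925, 0.2128]
tcp_rot: [-0.002, 0.706, 0.708, -0.001]
ft_force: [0.6, -0.3, -3.2]
opening: 0.0232
grip_force: 30.0
```

Request:
apply_moves:
  increments: "0.9 2.5 0 0 0 0;1.9 5 0 0 0 0;2.8 7.5 0 0 0 0;3.8 10 0 0 0 0;4.7 12.5 0 0 0 0;5.7 15 0 0 0 0;6.6 17.3 0 0 0 0;7.1 18.5 0 0 0 0;7.2 18.9 0 0 0 0;7.2 18.9 0 0 0 0;7.2 18.9 0 0 0 0;7.2 18.9 0 0 0 0"

```text
t: 38.02
position: [0.6752, 0.0928, 0.2152]
tcp_rot: [0.0, 0.707, 0.708, -0.0]
ft_force: [-0.0, -0.1, -3.2]
opening: 0.0236
grip_force: 30.0
```

Request:
apply_moves:
  increments: "0 0.2 -3 0 0 0;0 0.2 -6 0 0 0;0 0.2 -8.5 0 0 0;0 0.2 -10 0 0 0;0 0.2 -11 0 0 0;0 0.2 -11.8 0 0 0;0 0.2 -12.3 0 0 0;0 0.2 -12.3 0 0 0;0 0.2 -12.3 0 0 0"

```text
t: 38.77
position: [0.6759, 0.096, 0.0935]
tcp_rot: [0.001, 0.706, 0.708, 0.001]
ft_force: [0.2, 0.2, -2.3]
opening: 0.0235
grip_force: 30.0
```

Request:
apply_moves:
  increments: "0 0 0 0 0 0;0 0 0 0 0 0;0 0 0 0 0 0;0 0 0 0 0 0;0 0 0 0 0 0;0 0 2 0 0 0;0 0 4 0 0 0;0 0 8 0 0 0;-2 -2 12 0 0 0;-6 -5 16 0 0 0;-10 -5 20 0 0 0;-14 -5 20 0 0 0"
  claw: 130

```text
t: 39.77
position: [0.5664, 0.0481, 0.2823]
tcp_rot: [0.002, 0.707, 0.708, 0.001]
ft_force: [0.6, -0.7, 0.6]
opening: 0.0431
grip_force: 0.0
```

```bash
python3 - <<'E'
from h import *
knobs(zlo=.105,zhi=.122,zt=.114)
im,d,K,E=grab("scene"); cv2.imwrite("pics/s2.png",im)
im,d,K,E=grab("top"); P=cloud(d,K,E);Z=P[...,2]
for c,a in blobs((Z>.095)&(Z<.122),20): print(c,a,ray(*c,K,E,.114).round(3))
E
```

```text
39.7667 [0.5664 0.0481 0.2823] 0.04313816159752698
[331.7  21.3] 583 [0.6367 0.1888 0.114 ] [ 79 200 243]
[360.6 126.8] 441 [0.6726 0.0938 0.114 ] [ 79 197 243]
[201.6 376. ] 242 [ 0.4986 -0.2253  0.114 ] [ 70 183 237]
[362.4 142.6] 382 [ 0.698 -0.287  0.114]
[171.9 161.1] 63 [0.655 0.254 0.114]
[192.9 168.1] 28 [0.634 0.194 0.114]
[ 20.5 204.5] 251 [0.539 0.677 0.114]
[393.5 189.3] 70 [ 0.563 -0.367  0.114]
[317.8 189.6] 60 [ 0.566 -0.156  0.114]
[136.4 215.7] 364 [0.502 0.352 0.114]
[505.3 227.8] 215 [ 0.451 -0.668  0.114]
[345.1 214. ] 66 [ 0.497 -0.229  0.114]
[317.9 216.1] 62 [ 0.492 -0.153  0.114]
[321.4 255.9] 61 [ 0.383 -0.159  0.114]
[ 15.7 289. ] 278 [0.307 0.678 0.114]
[506.5 314. ] 334 [ 0.22  -0.65   0.114]
```

View pics/s2.png

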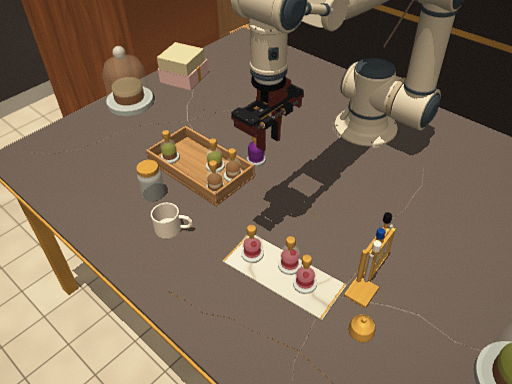

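The scene shows all three raspberries on the tray at (252,247), (290,260) and (305,278), and the four others in the crate. The middle one was knocked about 3 cm toward the tray's near edge, so I'm re-centring it.

Request:
apply_moves:
  increments: "2 4 0 0 0 0;4 8 0 0 0 0;6 11 0 0 0 0;7 14.1 0 0 0 0;7 14.1 -2 0 0 0;7 14.1 -5 0 0 0;7 14.1 -8 0 0 0;7 14.1 -8 0 0 0;7 14.1 -8 0 0 0;7 14.1 -8 0 0 0"

```text
t: 40.75
position: [0.6369, 0.1904, 0.2]
tcp_rot: [0.0, 0.706, 0.708, 0.0]
ft_force: [-0.0, -0.2, 1.1]
opening: 0.0432
grip_force: 0.0
```

```bash
python3 -c "
from h import *
knobs(zlo=.105,zhi=.122,zt=.114)
"
```

```text
40.75 [0.6369 0.1904 0.2   ] 0.04324223144211942
[281.6 113.9] 768 [0.6564 0.2549 0.114 ] [ 75 197 239]
[256.9 194.2] 646 [0.6384 0.1922 0.114 ] [ 41 107 143]
[293.  296.5] 360 [0.671  0.0966 0.114 ] [ 66 182 235]
```

Request:
apply_moves:
  increments: "0.1 0.1 -3 0 0 0;0.1 0.1 -6 0 0 0;0.1 0.1 -9 0 0 0;0.1 0.1 -10.8 0 0 0;0.1 0.1 -10.8 0 0 0;0.1 0.1 -10.8 0 0 0;0.1 0.1 -10.8 0 0 0"

```text
t: 41.38
position: [0.639, 0.1916, 0.0947]
tcp_rot: [0.001, 0.706, 0.708, 0.002]
ft_force: [0.3, -0.1, 0.7]
opening: 0.0426
grip_force: 0.0
```

Request:
apply_moves:
  increments: "0 0 0 0 0 0;0 0 0 0 0 0;0 0 0 0 0 0;0 0 0 0 0 0;0 0 0 0 0 0;0 0 0.5 0 0 0;0 0 1 0 0 0;0.7 -0.4 1 0 0 0;1.6 -1 1 0 0 0;2.5 -1.6 1 0 0 0;2.7 -1.7 1 0 0 0;2.7 -1.7 1 0 0 0"
  claw: 255

```text
t: 42.38
position: [0.6651, 0.1731, 0.0999]
tcp_rot: [-0.0, 0.707, 0.708, -0.001]
ft_force: [-0.4, -0.5, -2.7]
opening: 0.0235
grip_force: 30.0
```

Request:
apply_moves:
  increments: "0 0 -0.4 0 0 0;0 0 -0.8 0 0 0;0 0 -1.05 0 0 0;0 0 -1.05 0 0 0;0 0 -1.05 0 0 0"

```text
t: 42.8
position: [0.6647, 0.1744, 0.0919]
tcp_rot: [0.001, 0.706, 0.708, 0.001]
ft_force: [0.9, -1.3, 5.3]
opening: 0.0234
grip_force: 30.0
```

Request:
apply_moves:
  increments: "0 0 0 0 0 0;0 0 0 0 0 0;0 0 0 0 0 0;0 0 0 0 0 0;0 0 0 0 0 0;0 0 2 0 0 0;0 0 5 0 0 0;0 0 9 0 0 0;0 0 13 0 0 0;-3 -4 17 0 0 0;-7 -8 20 0 0 0;-10 -10 20 0 0 0"
  claw: 130

```text
t: 43.8
position: [0.5903, 0.0956, 0.2825]
tcp_rot: [0.001, 0.706, 0.708, 0.001]
ft_force: [1.4, -0.1, 0.5]
opening: 0.043
grip_force: 0.0
```

```bash
python3 - <<'E'
from h import *
knobs(zlo=.105,zhi=.122,zt=.114)
knobs(zlo=.15,zhi=.165)
im,d,K,E=grab("scene"); cv2.imwrite("pics/s3.png",cv2.resize(im[140:340,130:410],None,fx=2,fy=2))
E
```

```text
43.8 [0.5903 0.0956 0.2825] 0.04300300071092812
[327.1   6.7] 353 [0.6551 0.2485 0.114 ] [ 76 202 241]
[329.4  94. ] 475 [0.6627 0.173  0.114 ] [ 79 203 242]
[333.8 172.2] 393 [0.6731 0.0948 0.114 ] [ 74 193 241]
[236.1 360.5] 266 [ 0.5679 -0.1526  0.114 ] [ 71 183 236]
43.85 [0.5861 0.0916 0.2863] 0.04262727356171374
```

View pics/s3.png

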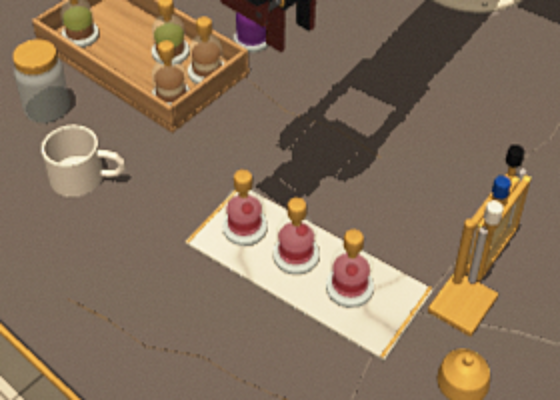

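The crop shows the three raspberries upright and wholly on the tray at (245,217), (297,245) and (351,278). The stack is folded at its stop and nothing else was disturbed. Handing in.

Request:
apply_moves:
  increments: "0 0 0 0 0 0;0 0 0 0 0 0;0 0 0 0 0 0;0 0 0 0 0 0"

```text
t: 44.28
position: [0.5904, 0.0969, 0.2784]
tcp_rot: [-0.001, 0.706, 0.709, -0.001]
ft_force: [0.1, -0.8, -0.0]
opening: 0.0429
grip_force: 0.0
```

```bash
python3 -c "
from workcell import close_job
print(close_job())"
```

```text
the job is handed in; nothing more can be done
None
```

I handed the job in at about 44 s: the screen is folded leaf by leaf and swung to its stop, all three raspberry cloches present stand upright on the tray, and the other cloches, bell, mug and jar looked undisturbed in the last picture; no verdict came back.

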